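# Shut the sinker mould and start its captive knob

### The arm

A 7-joint arm with a two-finger parallel gripper is mounted at the origin on the work surface. World frame = base frame: x ahead of the robot, y to its left, z up, the work surface at z = 0. Lengths are in m, angles in rad, forces in N, time in s.
With the tool pointing down it reaches from about 0.4 to 0.85 m from the base axis. Payload 10.4 kg.
Tool frame: the origin (TCP) lies on the centre line of the jaws, within the pads' length; the fingertips stand 17 mm ahead of it and the grasp point (between the pads) lies 2 mm behind it (manip.tcp_to_tips is the distance from the TCP to the fingertips, in m); z points along the fingers, x is the direction in which the jaws open and shut, and the axes are right-handed (so a half turn about z gives the same grasp; the last joint's range is limited). The gripper opens to 85 mm and grips with 20 to 120 N. Pads are 22 mm wide; open, the fingers measure 114 mm over their backs; the gripper's body (76 mm by 85 mm) begins 54 mm behind the grasp point. The pads swing forward as they close: fully open they stand 13 mm farther back than shut.
Start: joints at [-1.195, 0.332, -0.065, 1.46, 0.022, 1.35, -0.088], TCP at [0.243, 0.576, 0.248] pointing down, gripper open.
Joint ranges: [-2.6, 2.6], [-0.5, 2.12], [-1.47, 1.34], [0.16, 2.42], [-1.27, 4.41], [0.06, 2.06], [-2.6, 2.6]. Speed limits (rad/s): [2.22, 2.22, 2.79, 2.79, 3.14, 3.14, 3.14].

### API

Orientations are given as a unit quaternion [x, y, z, w].
In Python, from workcell import manip gives the robot as it stands.
- The arm moves only by the shell command python3 -m pendant 'ROWS' [FORCE]. ROWS is JSON, a list of rows, each a list of 3 entries, a list of its own where there are three numbers: the shift along the world's x, y, z in cm, then the turn, a rotation vector about the world's x, y, z in degrees, then the closure in counts, from 0 (fully open) to 255 (shut). A call has 1 to 12 rows; each row shifts and turns the pose as measured when the row begins; what a row does not reach is not made up. A row lasts 1/8 s, in which the tool goes at most 62.5 mm and 10.7 degrees, less where a joint would pass 70% of its speed; a pose out of reach is approached as far as the arm can. A call is refused whole if a number of a shift passes 6.25 or a number of a turn 10.7, either way. A call with a gripper value outside its range is refused whole. The fingers move at their own pace and stop on an object; FORCE is the grip in N (left out, the last holds). Time passes only in rows, so rows that do not move let the fingers close. It gives the time, the measured TCP pose, the force and the opening at its end, in the units of the state.
- manip.get_obs(): the state, without advancing time (a new reading comes with each control period).
- manip.camera(name): name is "side" or "top"; returns a dict with "pixels" (480x640x3 uint8, red, green, blue), "range_z" (480x640 float32, m along the optical axis (not along the pixel's ray), 0 where there is no reading), "K" (3x3 intrinsics, pixels), "origin" and "rotation" of the camera in the world. Camera axes: x right, y down, z forward; pixel columns grow to the right and rows downward; lengths in m; the calibration is good to about 2 mm. A picture is of the moment at which its call begins.
- manip.hand_in(): hands the job in, once; it reports no verdict.
The state is a dict: "clock": time; "joint_pos": joint angles; "joint_velocities": joint speeds; "tau": joint torques, N m; "position": TCP position; "ee_rot": TCP orientation; "ft_force": force on the tool from outside, world axes, zero at the start; "torque": the same for the moment, N m; "grip_width": opening from 0.0 (shut) to 1.0 (fully open).
Only numpy, scipy, OpenCV 4.12 (cv2) and the standard library are available. Lean on these libraries where they do the work, as an engineer would, in place of code of your own. Each camera call takes 0.05 s, during which the arm holds its last target.

### The job

Make the sinker mould ready for the next pour: swing its cover fully shut, then fasten it with the captive wing-knob by lining the wing up with the scribed line, pushing it in against its spring until it goes all the way down, and turning it clockwise to its stop, so that it stays down and holds when you let go. Leave the crucible, lead bar, trivet and sinker tray where they are.

Things in the scene. Friction and masses are not known exactly. Their poses are not given: they have to be found in the camera images.
- mould: Steel sinker mould on a fixed stand, 150 x 150 mm. Origin on the work surface under the stand's centre; z up; x level, from the sloping face's low edge to its high edge, roughly back towards the robot (the face looks up and away from it). The lower half, 110 (up the slope) x 130 (y) x 24 mm, is fixed; its face rises towards +x at 30 degrees to level from its low edge at x -50, z 60 mm.
- key_slot (a point): Centre of the key slot in the lower half's sloping face, under the knob's axis when the cover is shut. x up the slope, z out of the face. Slot 29 mm (x) by 9 mm (y) through a plate 4 mm thick, with a pocket beneath.
- cover_hinge (a point): Middle of the cover's hinge line, at the high edge (in the mould frame x +48.7, y 0, z 117 mm). Its frame turns with the cover: y along the hinge line, z out of the cover's outer face, -x from the hinge towards the low edge.
- cover (a joint): Hinge angle, rad: 0 = fully shut (flat on the lower half), growing as the low edge swings up towards the robot; stop at 1.3. Stays where left (friction 0.65 Nm); a few newtons down on the tab shut it, and shut it is backed rigidly. Cover: steel plate 110 x 130 x 16 mm, 0.6 kg, three pour holes near the hinge; on its low edge a thumb tab 28 mm long, 40 wide, 10 thick.
- cover_tab (a point): On the outer face of the thumb tab, on its mid line, 12 mm from its end; at (-130, 0, +16) mm in the cover_hinge frame, same axes.
- plunger (a joint): How far the knob is pushed in, m: 0 sprung out, 0.0135 bottomed; spring 4 N at 0, 9.4 N at bottom. Its cross pin (24 x 5 mm, parallel to the wing) stops on the key plate at 0.002 unless the wing is within 0.15 rad of the scribed line; beyond 0.011 it is through the plate, free to turn. Turned and let go it stays at about 0.011. The knob sits in the cover, square to it, 82 mm from the hinge line.
- knob (a joint): Turn of the knob about its axis, rad, growing clockwise as seen from outside, looking at the cover: 0 = wing along the scribed line, which runs straight from the low edge towards the hinge. It starts a little anticlockwise of the line (negative). Stops at -0.45 and +1.25. Light friction (0.03 Nm), stays where left.
- knob_grip (a point): On the knob's axis at the height to grip; moves with the knob. x along the wing, z out of the cover. Wing: dark steel bar 48 mm long (x), 14 thick (y), 26 high (from 17 below to 9 above this point). Sprung out, this point is 34 mm above the cover's face (at (-82, 0, +50) mm in the cover_hinge frame); a hub of 18 mm diameter, 3.5 mm high, is under the wing.
- crucible: Brass crucible, a round open cup, 72 mm across, 62 mm high, origin under its centre. Bystander.
- lead_bar: Chunky lead bar 90 x 34 x 25 mm, origin under its centre, x along it. Bystander.
- trivet: Blue-painted iron trivet, a 110 mm ring on three feet, 33 mm high, origin under its centre. Bystander.
- sinker_tray: Wooden tray 100 x 100 x 22 mm with four egg-shaped lead sinkers standing proud to 31 mm, origin under its centre. Bystander.
There are look-alikes about, which are no part of the job. Of the things like the mould, leave any that is pink; of the rest the larger one is meant.

How it is judged:
On the way, in this order (a step that is already met when the one before it is completed fails the run):
1. the cover is fully shut (value of joint cover below 0.04 rad), for 0.2 s.
2. with the cover shut, the knob is pushed in through the key plate (value of joint plunger above 0.0085 m and value of joint cover below 0.05 rad), for 0.1 s.
At the end, for the whole second after the job is handed in: The cover is shut (within 0.04 rad), the knob, let go, stays down (more than 8.5 mm in) and is turned clockwise more than 0.95 rad past the scribed line (stop at 1.25), at rest (value of joint cover below 0.04 rad and value of joint plunger above 0.0085 m and value of joint knob above 0.95 rad and velocity of joint knob below 0.1 rad/s); the robot touches nothing.
It fails at once if the brass crucible is shifted by more than 20 mm (distance of crucible from where it was at the start of the episode above 0.02 m).
It fails at once if the lead bar is shifted by more than 20 mm (distance of lead_bar from where it was at the start of the episode above 0.02 m).
It fails at once if the iron trivet is shifted by more than 20 mm (distance of trivet from where it was at the start of the episode above 0.02 m).
It fails at once if the tray of sinkers is shifted by more than 20 mm (distance of sinker_tray from where it was at the start of the episode above 0.02 m).
It also fails if it takes over 46 s, if anything falls off the work surface, if the arm or the gripper's body presses on something with over 40 N, if the wrist force passes 120 N, or if a joint passes its speed limit or range.

## Working session

There is one attempt and no reset: what is moved stays moved. The work goes in short steps, Python scripts to look and compute and a shell command to move; the robot and the scene stay as the last step left them, time stands still between calls to the robot, and variables do not carry over. Pictures are saved under pics/ and viewed, and the job is handed in when it is done.

```bash
ls; mkdir -p pics; cat > h.py <<'E'
import numpy as np, cv2, pickle
from workcell import manip
def snap(n,tag):
    c=manip.camera(n); pickle.dump(c,open(f'pics/{tag}.pkl','wb'))
    cv2.imwrite(f'pics/{tag}.png',c['pixels'][:,:,::-1]); return c
def load(tag): return pickle.load(open(f'pics/{tag}.pkl','rb'))
def cloud(c):
    K=c['K'];z=c['range_z'];v,u=np.mgrid[:480,:640]
    P=np.stack([(u-K[0,2])/K[0,0]*z,(v-K[1,2])/K[1,1]*z,z],-1)
    return P@np.array(c['rotation']).T+np.array(c['origin'])
def crop(c,u0,v0,u1,v1,s,tag):
    im=c['pixels'][v0:v1,u0:u1,::-1]; cv2.imwrite(f'pics/{tag}.png',cv2.resize(im,None,fx=s,fy=s,interpolation=cv2.INTER_CUBIC))
E
python3 - <<'E'
from h import *
for n in('side','top'):
    c=snap(n,n+'0'); print(n,c['K'].tolist() if hasattr(c['K'],'tolist') else c['K'],c['origin'],c['rotation'])
print(manip.get_obs())
E
```

```text
pics
side [[623.0322167263494, 0.0, 322.9136615158294], [0.0, 623.0322167263494, 258.51362435093665], [0.0, 0.0, 1.0]] [ 0.32929887 -0.7212044   0.93607247] [ 0.92647805 -0.0914634   0.0410502  -0.36275026]
top [[558.2192715980885, 0.0, 312.1333471177987], [0.0, 558.2192715980885, 235.10364285941992], [0.0, 0.0, 1.0]] [0.41932114 0.00304218 1.34758997] [ 0.71009388 -0.70354762  0.01703169 -0.02230117]
{'clock': 0.1, 'joint_pos': array([-1.19460036,  0.3328036 , -0.0646955 ,  1.46082145,  0.02161013,
        1.34990198, -0.08848502]), 'joint_velocities': array([ 0.00100426, -0.00106317,  0.00093955, -0.00250113, -0.0002649 ,
       -0.00047314,  0.00025399]), 'tau': array([ 4.02272144e-04, -6.26744556e+01,  4.84982645e-02, -3.92426634e+01,
        1.62049342e-02,  6.91769470e-03,  3.61179264e-05]), 'position': array([0.24258349, 0.57567709, 0.24761577]), 'ee_rot': array([ 8.33150524e-01,  5.53045948e-01, -4.96955151e-04,  3.69596281e-04]), 'ft_force': array([0.69759041, 0.50621654, 0.12868866]), 'torque': array([ 0.02986   ,  0.01015724, -0.04847531]), 'grip_width': 0.9970678491094291}
```

```bash
sed -i "s/P@np.array(c\['rotation'\]).T/P@R.from_quat(c['rotation']).as_matrix().T/; 1a from scipy.spatial.transform import Rotation as R" h.py; cat h.py | sed -n 8,14p
```

```text
def cloud(c):
    K=c['K'];z=c['range_z'];v,u=np.mgrid[:480,:640]
    P=np.stack([(u-K[0,2])/K[0,0]*z,(v-K[1,2])/K[1,1]*z,z],-1)
    return P@R.from_quat(c['rotation']).as_matrix().T+np.array(c['origin'])
def crop(c,u0,v0,u1,v1,s,tag):
    im=c['pixels'][v0:v1,u0:u1,::-1]; cv2.imwrite(f'pics/{tag}.png',cv2.resize(im,None,fx=s,fy=s,interpolation=cv2.INTER_CUBIC))
```

View pics/side0.png

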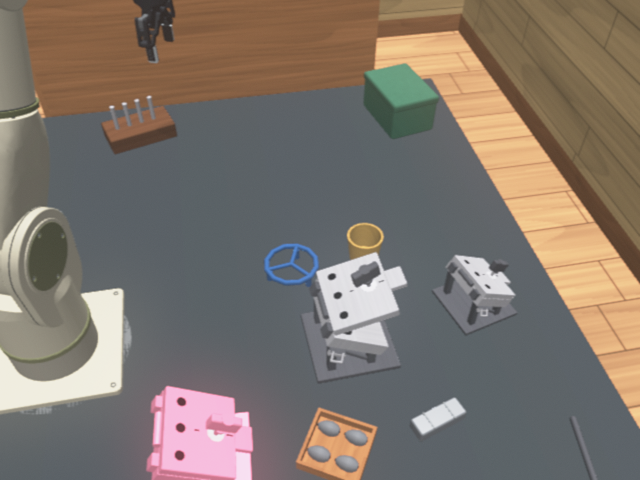

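View pics/top0.png

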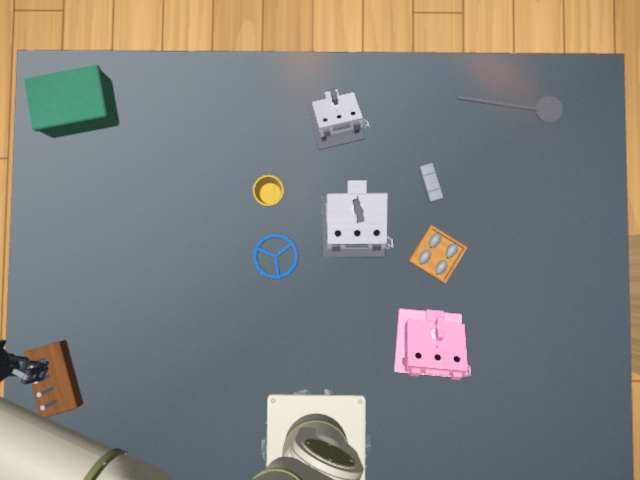

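Candidates: the large grey mould (top 357,218 / side 355,310), the small grey one (top 338,113 / side 478,285) and the pink one (top 437,345 / side 205,435). The large grey one is meant: it isn't pink, and it is larger than the other grey one. I'll check it in a crop and measure it.

```bash
python3 - <<'E'
from h import *
t=load('top0');s=load('side0')
a=t['pixels'][165:275,300:410,::-1];b=s['pixels'][245:385,290:430,::-1]
a=cv2.resize(a,(400,400),interpolation=cv2.INTER_CUBIC);b=cv2.resize(b,(400,400),interpolation=cv2.INTER_CUBIC)
cv2.imwrite('pics/crop0.png',np.hstack([a,b]))
P=cloud(t);Q=cloud(s)
for n,C,pts in(('top',P,[(330,196),(384,196),(330,242),(384,242),(357,187),(357,184),(350,190),(364,190),(358,210),(325,252),(384,254),(388,246)]),('side',Q,[(396,280),(385,297),(365,270),(330,275),(320,285)])):
    for u,v in pts: print(n,u,v,C[v,u].round(4))
# table check, extent of large things
print(P[300,200],Q[200,220])
m=(P[...,2]>.03)&(P[...,2]<.3)&(abs(P[...,0]-.5)<.15)&(abs(P[...,1]+.1)<.1)
mm=(np.abs(t['pixels'].astype(int).max(-1)-t['pixels'].astype(int).min(-1))<25)
print(P[m&mm].min(0),P[m&mm].max(0))
E
```

```text
top 330 196 [ 0.5704 -0.0254  0.1533]
top 384 196 [ 0.5708 -0.1409  0.1577]
top 330 242 [ 0.4723 -0.0266  0.1326]
top 384 242 [ 0.4734 -0.1444  0.1305]
top 357 187 [ 0.5889 -0.0826  0.1633]
top 357 184 [ 0.5948 -0.0823  0.1667]
top 350 190 [ 0.5828 -0.0679  0.1599]
top 364 190 [ 0.5836 -0.0982  0.156 ]
top 358 210 [ 0.5364 -0.0826  0.1953]
top 325 252 [ 0.4536 -0.0179  0.0083]
top 384 254 [ 0.4501 -0.1591  0.0092]
top 388 246 [ 0.4665 -0.1589  0.0854]
side 396 280 [ 0.5869 -0.0925  0.1653]
side 385 297 [ 0.5621 -0.1174  0.157 ]
side 365 270 [ 0.534  -0.0874  0.1955]
side 330 275 [ 0.4882 -0.039   0.1393]
side 320 285 [ 0.4681 -0.0532  0.134 ]
[ 0.33538348  0.282169   -0.0021241 ] [ 0.32929887 -0.7212044   0.93607247]
[ 0.45346825 -0.17197654  0.03945512] [ 0.60244053 -0.01877833  0.20076798]
```

View pics/crop0.png

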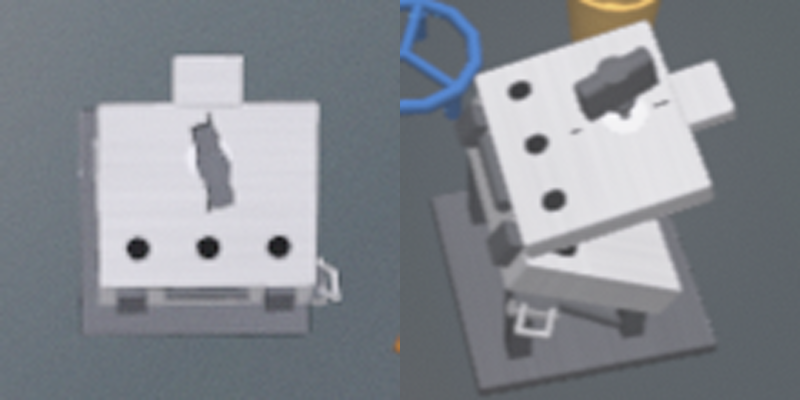

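```bash
cat > fit.py <<'E'
from h import *
def coverpts(c):
    P=cloud(c); px=c['pixels'].astype(int)
    m=(px.min(-1)>120)&(px.max(-1)-px.min(-1)<25)&(P[...,2]>.05)&(P[...,0]>.43)&(P[...,0]<.66)&(abs(P[...,1]+.085)<.085)
    return P[m]
def plane(p,tol=.004,it=400):
    rng=np.random.default_rng(0);best=None
    for _ in range(it):
        q=p[rng.choice(len(p),3,False)];n=np.cross(q[1]-q[0],q[2]-q[0])
        if np.linalg.norm(n)<1e-6: continue
        n/=np.linalg.norm(n); k=abs((p-q[0])@n)<tol
        if best is None or k.sum()>best.sum():best=k
    q=p[best];c=q.mean(0);n=np.linalg.svd(q-c)[2][2];n*=np.sign(n[2])
    return n,c,q
E
python3 - <<'E'
from fit import *
for n in('top0','side0'):
    p=coverpts(load(n)); nn,c,q=plane(p)
    xy=q-c
    print(n,len(p),len(q),nn.round(4),c.round(4),'tilt',np.degrees(np.arccos(nn[2])),'dirn',np.degrees(np.arctan2(nn[1],nn[0])))
    # in-plane rectangle, along face axes
    r=cv2.minAreaRect(q[:,:2].astype(np.float32)); print(r)
    # width edges: for bins in x
    for x in np.arange(.46,.62,.01):
        k=q[abs(q[:,0]-x)<.005]
        if len(k)>5: print('  x%.2f y %.4f %.4f z %.4f'%(x,k[:,1].min(),k[:,1].max(),np.median(k[:,2])))
E
```

```text
top0 3396 2709 [-0.2282 -0.002   0.9736] [ 0.5283 -0.0842  0.1471] tilt 13.190371141700723 dirn -179.48797695455667
((0.5357236862182617, -0.08405597507953644), (0.13394831120967865, 0.12976479530334473), 1.742963194847107)
  x0.47 y -0.1484 -0.0223 z 0.1338
  x0.48 y -0.1482 -0.0221 z 0.1357
  x0.49 y -0.1495 -0.0220 z 0.1378
  x0.50 y -0.1500 -0.0218 z 0.1406
  x0.51 y -0.1496 -0.0216 z 0.1426
  x0.52 y -0.1495 -0.0216 z 0.1448
  x0.53 y -0.1490 -0.0194 z 0.1474
  x0.54 y -0.1489 -0.0191 z 0.1501
  x0.55 y -0.1486 -0.0190 z 0.1524
  x0.56 y -0.1480 -0.0190 z 0.1543
  x0.57 y -0.1477 -0.0188 z 0.1567
  x0.58 y -0.1473 -0.0637 z 0.1588
  x0.59 y -0.1021 -0.0634 z 0.1617
  x0.60 y -0.1020 -0.0633 z 0.1637
side0 5904 3899 [-0.2334 -0.009   0.9723] [ 0.5244 -0.0922  0.1475] tilt 13.504981827630807 dirn -177.7906417669316
((0.5343669652938843, -0.08451759070158005), (0.13448429107666016, 0.13396212458610535), 1.250386118888855)
  x0.47 y -0.1514 -0.0210 z 0.1350
  x0.48 y -0.1512 -0.0187 z 0.1371
  x0.49 y -0.1520 -0.0187 z 0.1394
  x0.50 y -0.1506 -0.0196 z 0.1418
  x0.51 y -0.1520 -0.0193 z 0.1442
  x0.52 y -0.1501 -0.0206 z 0.1465
  x0.53 y -0.1516 -0.0190 z 0.1487
  x0.54 y -0.1502 -0.0197 z 0.1513
  x0.55 y -0.1508 -0.0172 z 0.1539
  x0.56 y -0.1494 -0.0203 z 0.1562
  x0.57 y -0.1499 -0.0199 z 0.1584
  x0.58 y -0.1464 -0.0642 z 0.1608
  x0.59 y -0.1044 -0.0625 z 0.1636
  x0.60 y -0.1036 -0.0632 z 0.1648
```

The crop confirms the large grey mould. Its cover is open about 0.76 rad, the wing leans about 16° anticlockwise, and the hinge is at about (0.468, -0.086, 0.117). Every height and size matches the description. Next I'll write a goal calculator.

```bash
cat > goal.py <<'E'
from h import *
yaw=np.radians(1.3); H=np.array([.468,-.086,.117])
f=np.array([np.cos(yaw),np.sin(yaw),0]);l=np.array([-np.sin(yaw),np.cos(yaw),0]);z=np.array([0,0,1.])
def axes(th):
    b=np.radians(30)-th  # downward slope
    return f*np.cos(b)-z*np.sin(b), f*np.sin(b)+z*np.cos(b)
d,n=axes(0)
def pt(s,h,th=0,side=0):
    D,N=axes(th); return H+s*D+h*N+side*l
def Rt(phi):
    x=l*np.cos(phi)+d*np.sin(phi); zz=-n
    return np.stack([x,np.cross(zz,x),zz],1)
def delta(tcp,phi):
    o=manip.get_obs(); Rc=R.from_quat(o['ee_rot']).as_matrix()
    dp=(tcp-o['position'])*100; rv=np.degrees(R.from_matrix(Rt(phi)@Rc.T).as_rotvec())
    print('t',o['clock'],'dp cm',dp.round(2),'rot deg',rv.round(2),'|',np.linalg.norm(dp).round(1),np.linalg.norm(rv).round(1),'F',o['ft_force'].round(1),'w',round(float(o['grip_width']),3),'tcp',o['position'].round(4))
E
python3 - <<'E'
from goal import *
print(manip.tcp_to_tips)
print('touch open tip',pt(.130,.016,.757),'shut',pt(.13,.016),'grip',pt(.082,.05))
delta(pt(.132,.016,.757)+.017*n+[0,0,.06],-.29)
E
```

```text
0.017
touch open tip [ 0.59074289 -0.08321457  0.16263359] shut [ 0.58855227 -0.08326429  0.06585641] grip [ 0.56398937 -0.0838217   0.11930127]
t 0.1 dp cm [ 35.86 -65.87  -0.98] rot deg [10.08 28.95 39.79] | 75.0 50.2 F [0.7 0.5 0.1] w 0.997 tcp [0.2426 0.5757 0.2476]
```

```bash
python3 -m pendant '[[[2.8,-5.2,0.3],[0.9,2.6,3.6],255],[[2.8,-5.2,0.3],[0.9,2.6,3.6],255],[[2.8,-5.2,0.3],[0.9,2.6,3.6],255],[[2.8,-5.2,0],[0.9,2.6,3.6],255],[[2.8,-5.2,0],[0.9,2.6,3.6],255],[[2.8,-5.2,0],[0.9,2.6,3.6],255],[[2.8,-5.2,0],[0.9,2.6,3.6],255],[[2.8,-5.2,0],[0.9,2.6,3.6],255],[[2.8,-5.2,0],[0.9,2.6,3.6],255],[[2.8,-5.2,0],[0.9,2.6,3.6],255],[[2.8,-5.2,0],[0.9,2.6,3.6],255]]' 60; python3 -c "
from goal import *
delta(pt(.132,.016,.757)+.017*n+[0,0,.06],-.29)"
```

```text
clock: 1.48
position: [0.5513, -0.0118, 0.2544]
ee_rot: [0.555, 0.789, -0.159, -0.212]
ft_force: [1.2, 0.4, 1.6]
grip_width: 0.001
t 1.475 dp cm [ 4.99 -7.12 -1.66] rot deg [-0.66 -0.75 -1.62] | 8.9 1.9 F [1.2 0.4 1.6] w 0.001 tcp [ 0.5513 -0.0118  0.2544]
```

```bash
python3 -m pendant '[[[2.5,-3.6,-0.8],[-0.3,-0.4,-0.8],255],[[2.5,-3.6,-0.8],[-0.3,-0.4,-0.8],255],[[0,0,0],[0,0,0],255]]'; python3 -c "
from goal import *
delta(pt(.132,.016,.757)+.017*n+[0,0,.06],-.29)
c=snap('side','s1');crop(c,280,180,460,380,3,'s1c')"
```

```text
clock: 1.85
position: [0.6027, -0.0913, 0.2344]
ee_rot: [0.57, 0.779, -0.159, -0.207]
ft_force: [-0.5, 0.5, 0.5]
grip_width: -0.001
t 1.85 dp cm [-0.15  0.83  0.34] rot deg [ 0.12 -0.26  0.31] | 0.9 0.4 F [-0.5  0.5  0.5] w -0.001 tcp [ 0.6027 -0.0913  0.2344]
```

View pics/s1c.png

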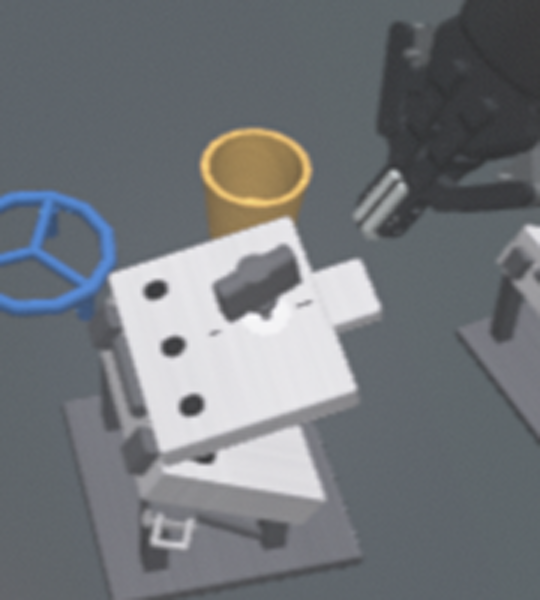

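The fingers are about 6 cm above the tab (crop 380,205; tab at 350,295). I'll press down along the arc.

```bash
python3 -m pendant '[[[0,0.8,-1.5],[0,0,0],255],[[0,0,-1.5],[0,0,0],255],[[0.1,0,-1.5],[0,0,0],255],[[0.1,0,-1.5],[0,0,0],255],[[0.1,0,-1.5],[0,0,0],255],[[0.1,0,-1.5],[0,0,0],255],[[0,0,-1.5],[0,0,0],255],[[0,0,-1.5],[0,0,0],255]]'; python3 -c "
from goal import *
delta(pt(.132,.016)+.017*n,-.29)"
```

```text
clock: 2.9
position: [0.6064, -0.0768, 0.1081]
ee_rot: [0.567, 0.781, -0.157, -0.207]
ft_force: [-0.5, 0.6, 3.0]
grip_width: 0.0
t 2.9 dp cm [-0.77 -0.63 -2.85] rot deg [-0.11 -0.15 -0.11] | 3.0 0.2 F [-0.5  0.6  3. ] w 0.0 tcp [ 0.6064 -0.0768  0.1081]
```

```bash
python3 -m pendant '[[[-0.4,-0.5,-1.2],[0,0,0],255],[[-0.3,0,-0.9],[0,0,0],255],[[0,0,-0.6],[0,0,0],255],[[0,0,-0.3],[0,0,0],255]]'; python3 -c "
from goal import *
delta(pt(.132,.016)+.017*n,-.29)
c=snap('side','s2');crop(c,280,180,460,380,3,'s2c')"
```

```text
clock: 3.4
position: [0.5988, -0.0822, 0.0801]
ee_rot: [0.567, 0.781, -0.157, -0.208]
ft_force: [-1.2, 2.8, 26.7]
grip_width: -0.0
t 3.4 dp cm [-0.   -0.09 -0.05] rot deg [-0.13 -0.22 -0.08] | 0.1 0.3 F [-1.2  2.8 26.7] w -0.0 tcp [ 0.5988 -0.0822  0.0801]
```

View pics/s2c.png

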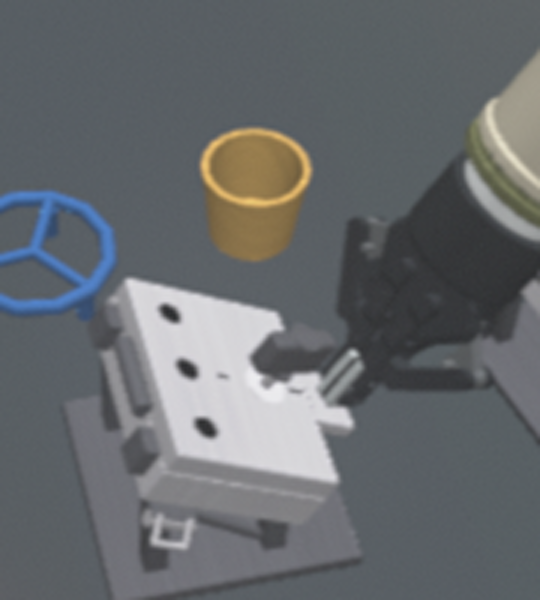

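The cover is flat on the lower half, the force rose to 27 N at the predicted shut height, and the wing is clear. I'll retreat along the normal and measure the wing.

```bash
python3 -m pendant '[[[0,0,0],[0,0,0],255],[[0.5,0,1],[0,0,0],255],[[2.5,0,4.4],[0,0,0],0],[[2.5,0,4.4],[0,0,0],0],[[0,0,0],[0,0,0],0]]'; python3 - <<'E'
from fit import *
import goal
c=snap('side','s3');t=snap('top','t3')
crop(c,290,230,430,370,4,'s3c')
for n,cc in(('s',c),('t',t)):
    p=coverpts(cc)
    p=p[(p[:,2]>.06)]
    nn,cc_,q=plane(p,.003)
    print(n,len(q),nn.round(4),cc_.round(4),'tilt',np.degrees(np.arccos(nn[2])))
    print(' face height over hinge along n:',((q-goal.H)@goal.n).mean(), 's range',((q-goal.H)@goal.d).min(),((q-goal.H)@goal.d).max(),'side',((q-goal.H)@goal.l).min(),((q-goal.H)@goal.l).max())
    C=cloud(t if n=='t' else c); pix=(t if n=='t' else c)['pixels'].astype(int)
    hh=(C-goal.H)@goal.n; ss=(C-goal.H)@goal.d; yy=(C-goal.H)@goal.l
    m=(hh>.050)&(hh<.068)&(ss>.04)&(ss<.13)&(abs(yy)<.04)
    w=np.stack([ss[m],yy[m]],1).astype(np.float32); r=cv2.minAreaRect(w); vx,vy,_,_=cv2.fitLine(w,cv2.DIST_L2,0,.01,.01).ravel()
    print(' wing n',m.sum(),'h',np.percentile(hh[m],[5,50,95]).round(4),'mean',w.mean(0),'rect',r,'phi',-np.arctan2(vy*np.sign(vx),abs(vx)))
E
```

```text
clock: 4.08
position: [0.6556, -0.0822, 0.1826]
ee_rot: [0.567, 0.781, -0.157, -0.207]
ft_force: [-0.9, -0.1, -1.1]
grip_width: 0.634
s 4681 [-0.1218 -0.9774  0.1728] [ 0.5442 -0.0882  0.4972] tilt 80.0492520014019
 face height over hinge along n: 0.3673228718054402 s range -0.23796168059413222 0.03770390745506278 side -0.0733431003743447 0.024131332432733993
 wing n 211 h [0.0509 0.0578 0.0603] mean [ 0.07663727 -0.00227796] rect ((0.08033131062984467, 0.00015457533299922943), (0.05008320137858391, 0.019906945526599884), 21.114763259887695) phi -0.23691797
t 3782 [0.222  0.182  0.9579] [ 0.5419 -0.031   0.5601] tilt 16.68141132010223
 face height over hinge along n: 0.42133396803289513 s range -0.26710819859714996 -0.040605721716974415 side 0.010791768176172901 0.08607425019886909Traceback (most recent call last):
  File "<stdin>", line 14, in <module>
cv2.error: OpenCV(4.12.0) /io/opencv/modules/imgproc/src/linefit.cpp:50: error: (-215:Assertion failed) count > 0 in function 'fitLine2D_wods'
```

View pics/s3c.png

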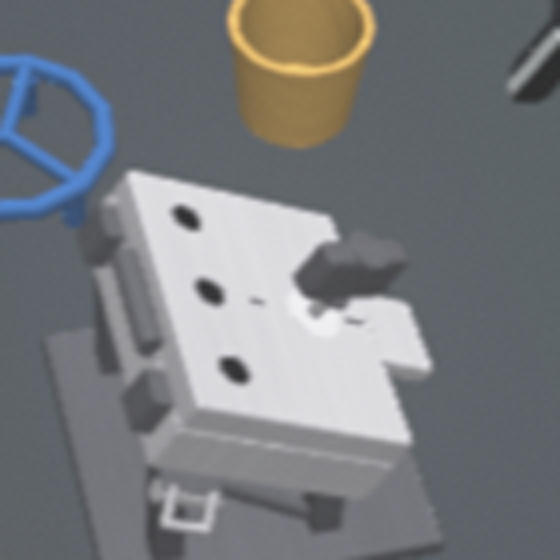

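```bash
python3 - <<'E'
from fit import *
import goal
c=load('s3'); C=cloud(c)
p=coverpts(c);p=p[(p[:,2]<.15)&(p[:,2]>.05)]
nn,cc,q=plane(p,.003)
rel=q-goal.H
print(len(q),nn.round(4),goal.n.round(4),'tilt',np.degrees(np.arccos(nn[2])),'h',(rel@goal.n).mean())
for s in np.arange(.01,.15,.01):
    k=q[abs(rel@goal.d-s)<.005]
    if len(k)>5: y=(k-goal.H)@goal.l; print('s%.2f side %.4f %.4f mid %.4f'%(s,y.min(),y.max(),(y.min()+y.max())/2))
print('s max',(rel@goal.d).max(),'min',(rel@goal.d).min())
hh=(C-goal.H)@goal.n; ss=(C-goal.H)@goal.d; yy=(C-goal.H)@goal.l
m=(hh>.055)&(hh<.064)&(ss>.04)&(ss<.13)&(abs(yy)<.04)
w=np.stack([ss[m],yy[m]],1).astype(np.float32)
print(m.sum(),'h',np.median(hh[m]),cv2.minAreaRect(w),w.mean(0)); vx,vy,_,_=cv2.fitLine(w,cv2.DIST_L2,0,.01,.01).ravel();print('phi',-np.arctan2(vy,vx))
goal.delta(goal.pt(.082,.05+.06),-.29)
E
```

```text
2854 [0.4983 0.0096 0.8669] [0.4999 0.0113 0.866 ] tilt 29.896356600758516 h 0.015594993146313898
s0.01 side -0.0652 0.0656 mid 0.0002
s0.02 side -0.0650 0.0659 mid 0.0005
s0.03 side -0.0660 0.0659 mid -0.0001
s0.04 side -0.0652 0.0683 mid 0.0015
s0.05 side -0.0655 0.0679 mid 0.0012
s0.06 side -0.0647 0.0660 mid 0.0007
s0.07 side -0.0653 0.0647 mid -0.0003
s0.08 side -0.0654 0.0638 mid -0.0008
s0.09 side -0.0649 0.0651 mid 0.0001
s0.10 side -0.0669 0.0641 mid -0.0014
s0.11 side -0.0646 0.0645 mid -0.0001
s0.12 side -0.0214 0.0194 mid -0.0010
s0.13 side -0.0207 0.0212 mid 0.0002
s0.14 side -0.0187 0.0178 mid -0.0005
s max 0.14182509441494812 min 0.00034731330089674684
161 h 0.058422690493296354 ((0.07933278381824493, -0.00030177459120750427), (0.0477791503071785, 0.019802631810307503), 23.95045280456543) [ 0.07796343 -0.0010914 ]
phi -0.2494094
t 4.175 dp cm [-5.95 -0.09 -0.8 ] rot deg [-0.13 -0.45 -0.04] | 6.0 0.5 F [-0.4 -0.6 -0.8] w 0.809 tcp [ 0.6535 -0.0822  0.1792]
```

```bash
python3 - <<'E'
from fit import *
import goal
for tag in('top0','side0'):
  c=load(tag);C=cloud(c)
  D,N=goal.axes(.755); r=C-goal.H
  hh=r@N;ss=r@D;yy=r@goal.l
  m=(hh>.052)&(hh<.066)&(ss>.04)&(ss<.13)&(abs(yy)<.04)
  w=np.stack([ss[m],yy[m]],1).astype(np.float32)
  vx,vy,_,_=cv2.fitLine(w,cv2.DIST_L2,0,.01,.01).ravel()
  print(tag,m.sum(),np.median(hh[m]),cv2.minAreaRect(w),w.mean(0),'phi',-np.arctan2(vy,vx))
E
```

```text
top0 165 0.05884045844090107 ((0.0826612114906311, 0.0005401112139225006), (0.04686036705970764, 0.019136618822813034), 6.114831447601318) [0.0827186  0.00047974] phi -0.24701546
side0 284 0.05939281608093433 ((0.08022601902484894, 9.653903543949127e-05), (0.04814377427101135, 0.020887630060315132), 20.61772918701172) [ 0.08025321 -0.00168977] phi -0.24365033
```

The shut model agrees to about 1 mm and the wing is at about -0.25 rad. Next I move over the knob, then down the normal.

```bash
python3 -m pendant '[[[-3.0,0,-0.4],[0,-0.2,0],0],[[-3.0,0,-0.4],[0,-0.2,0],0],[[0,0,0],[0,0,0],0]]'; python3 -c "
from goal import *
delta(pt(.082,.052),-.25)"
```

```text
clock: 4.55
position: [0.5889, -0.0822, 0.1665]
ee_rot: [0.567, 0.78, -0.158, -0.21]
ft_force: [-0.1, -0.5, 0.1]
grip_width: 1.002
t 4.55 dp cm [-2.39 -0.16 -4.55] rot deg [-1.3  -0.51 -2.  ] | 5.1 2.4 F [-0.1 -0.5  0.1] w 1.002 tcp [ 0.5889 -0.0822  0.1665]
```

```bash
python3 -m pendant '[[[-0.8,-0.1,-1.5],[-0.6,-0.2,-1.0],0],[[-0.8,-0.1,-1.5],[-0.6,-0.2,-1.0],0],[[-0.8,0,-1.5],[0,0,0],0],[[0,0,0],[0,0,0],0]]'; python3 -c "
from goal import *
delta(pt(.082,.052),-.25)
c=snap('side','s4');crop(c,290,200,430,340,4,'s4c')"
```

```text
clock: 5.05
position: [0.5637, -0.0835, 0.1181]
ee_rot: [0.583, 0.769, -0.162, -0.205]
ft_force: [0.3, 0.2, -0.9]
grip_width: 0.995
t 5.05 dp cm [ 0.13 -0.03  0.29] rot deg [-0.1  -0.3   0.03] | 0.3 0.3 F [ 0.3  0.2 -0.9] w 0.995 tcp [ 0.5637 -0.0835  0.1181]
```

View pics/s4c.png

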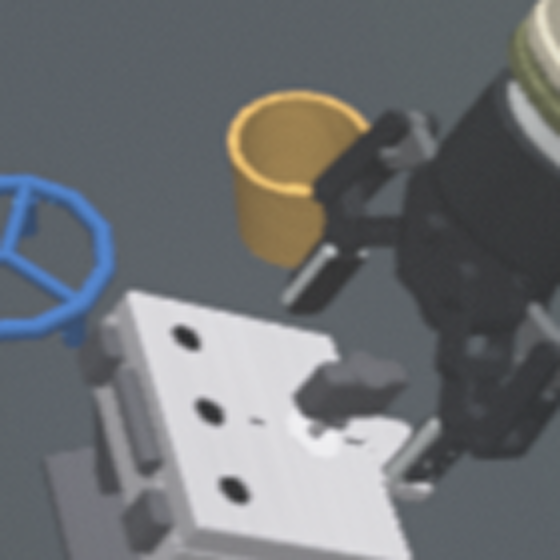

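The fingers straddle the wing (wing at crop 350,390). I'll back off 3 mm and close gently.

```bash
python3 -m pendant '[[[0.1,0,0.25],[0,-0.3,0],0],[[0,0,0],[0,0,0],200],[[0,0,0],[0,0,0],255],[[0,0,0],[0,0,0],255],[[0,0,0],[0,0,0],255],[[0,0,0],[0,0,0],255]]' 40; python3 -c "
from goal import *
delta(pt(.082,.052),-.25);print(manip.get_obs()['torque'])"
```

```text
clock: 5.85
position: [0.5672, -0.0835, 0.1231]
ee_rot: [0.584, 0.77, -0.159, -0.201]
ft_force: [-0.6, 0.5, 0.9]
grip_width: 0.157
t 5.85 dp cm [-0.22 -0.03 -0.21] rot deg [-0.1   0.27 -0.  ] | 0.3 0.3 F [-0.6  0.5  0.9] w 0.157 tcp [ 0.5672 -0.0835  0.1231]
[ 0.00774394 -0.46841569  0.03801124]
```

Gripped (13.3 mm reading for the 14 mm wing). Now I turn to the scribed line.

```bash
python3 -m pendant '[[[0,0,0],[-2.4,0,-4.1],255],[[0,0,0],[-2.4,0,-4.1],255],[[0,0,0],[-2.4,0,-4.2],255],[[0,0,0],[0,0,0],255]]' 60; python3 - <<'E'
from goal import *
delta(pt(.082,.052),0)
c=snap('top','t5');s=snap('side','s5');crop(s,290,200,430,340,4,'s5c')
crop(c,300,165,410,275,5,'t5c')
E
```

```text
clock: 6.35
position: [0.5673, -0.0835, 0.1232]
ee_rot: [0.677, 0.689, -0.185, -0.18]
ft_force: [0.7, -1.2, 0.5]
grip_width: 0.153
t 6.35 dp cm [-0.23 -0.03 -0.21] rot deg [0.18 0.13 0.29] | 0.3 0.4 F [ 0.7 -1.2  0.5] w 0.153 tcp [ 0.5673 -0.0835  0.1232]
```

View pics/s5c.png

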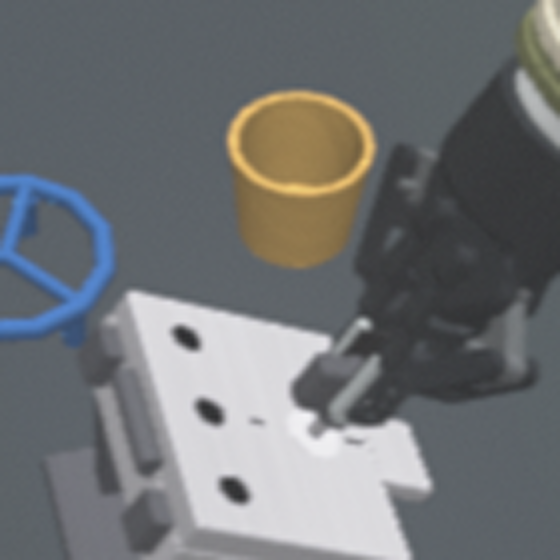

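Aligned. Now I push in along the axis.

```bash
python3 -m pendant '[[[-0.15,0,-0.26],[0,0,0],255],[[-0.15,0,-0.26],[0,0,0],255],[[-0.15,0,-0.26],[0,0,0],255],[[-0.15,0,-0.26],[0,0,0],255],[[0,0,0],[0,0,0],255]]'; python3 -c "
from goal import *
delta(pt(.082,.052-.0135),0)
o=manip.get_obs();print('h',(o['position']-H)@n,'s',(o['position']-H)@d,'Fn',o['ft_force']@n)"
```

```text
clock: 7.08
position: [0.5623, -0.0836, 0.1146]
ee_rot: [0.676, 0.691, -0.183, -0.179]
ft_force: [2.1, 0.1, 7.9]
grip_width: 0.148
t 7.075 dp cm [-0.4  -0.03 -0.52] rot deg [0.   0.37 0.02] | 0.7 0.4 F [2.1 0.1 7.9] w 0.148 tcp [ 0.5623 -0.0836  0.1146]
h 0.04504969668771324 s 0.08287143677296945 Fn 7.903711008570117
```

10 mm in at 7.9 N, which matches the spring (about 8 N), so the pin is entering the slot.

```bash
python3 -m pendant '[[[-0.15,0,-0.26],[0,0,0],255],[[-0.1,0,-0.17],[0,0,0],255],[[-0.05,0,-0.09],[0,0,0],255],[[0,0,0],[0,0,0],255]]'; python3 -c "
from goal import *
delta(pt(.082,.052-.0135),0)
o=manip.get_obs();print('h',(o['position']-H)@n,'s',(o['position']-H)@d,'Fn',o['ft_force']@n)"
```

```text
clock: 7.58
position: [0.5607, -0.0836, 0.1123]
ee_rot: [0.676, 0.692, -0.181, -0.177]
ft_force: [2.2, 0.2, 9.7]
grip_width: 0.149
t 7.575 dp cm [-0.25 -0.03 -0.29] rot deg [-0.08  0.67 -0.1 ] | 0.4 0.7 F [2.2 0.2 9.7] w 0.149 tcp [ 0.5607 -0.0836  0.1123]
h 0.04227772526489948 s 0.08272316956146503 Fn 9.485135207895507
```

```bash
python3 -m pendant '[[[-0.15,0,-0.26],[0,0.5,0],255],[[-0.1,0,-0.17],[0,0,0],255]]'; python3 -c "
from goal import *
delta(pt(.082,.052-.0135),0)
o=manip.get_obs();print('h',(o['position']-H)@n,'s',(o['position']-H)@d,'Fn',o['ft_force']@n)"
```

```text
clock: 7.82
position: [0.5604, -0.0837, 0.1113]
ee_rot: [0.675, 0.693, -0.182, -0.178]
ft_force: [3.3, 0.9, 17.5]
grip_width: 0.15
t 7.825 dp cm [-0.22 -0.03 -0.19] rot deg [-0.11  0.5  -0.19] | 0.3 0.5 F [ 3.3  0.9 17.5] w 0.15 tcp [ 0.5604 -0.0837  0.1113]
h 0.04125293503452891 s 0.08290339823891449 Fn 16.79832906271673
```

It has bottomed (13.7 mm of travel, force rising to 17 N). Now I turn clockwise while keeping light pressure.

```bash
python3 -m pendant '[[[-0.05,0,-0.09],[-4.9,-0.1,-8.6],255],[[-0.05,0,-0.09],[-4.9,-0.1,-8.6],255],[[-0.05,0,-0.09],[-4.9,-0.1,-8.6],255],[[-0.05,0,-0.09],[-4.9,-0.1,-8.6],255]]'; python3 -c "
from goal import *
delta(pt(.082,.052-.0135),1.25)
o=manip.get_obs();print('h',(o['position']-H)@n,'s',(o['position']-H)@d,'Fn',o['ft_force']@n,o['torque']@n)"
```

```text
clock: 8.32
position: [0.5602, -0.0837, 0.1115]
ee_rot: [0.873, 0.416, -0.231, -0.102]
ft_force: [2.0, -0.2, 8.3]
grip_width: 0.15
t 8.325 dp cm [-0.2  -0.02 -0.22] rot deg [-15.31   0.35 -27.25] | 0.3 31.3 F [ 2.  -0.2  8.3] w 0.15 tcp [ 0.5602 -0.0837  0.1115]
h 0.04138148438522247 s 0.08261723508329066 Fn 8.181131657441524 -0.0034991901566249375
```

```bash
python3 -m pendant '[[[-0.03,0,-0.05],[-4.9,0,-8.6],255],[[-0.03,0,-0.05],[-4.9,0,-8.6],255],[[-0.03,0,-0.05],[-4.5,0,-7.8],255],[[0,0,0],[-1.0,0,-1.7],255]]'; python3 -c "
from goal import *
delta(pt(.082,.052-.0135),1.25)
o=manip.get_obs();print('h',(o['position']-H)@n,'s',(o['position']-H)@d,'Fn',o['ft_force']@n,o['torque']@n)
s=snap('side','s6');crop(s,290,200,430,340,4,'s6c')"
```

```text
clock: 8.82
position: [0.561, -0.0836, 0.1129]
ee_rot: [0.953, 0.162, -0.252, -0.033]
ft_force: [2.2, 0.6, 7.7]
grip_width: 0.152
t 8.825 dp cm [-0.27 -0.03 -0.36] rot deg [0.62 0.56 0.22] | 0.5 0.9 F [2.2 0.6 7.7] w 0.152 tcp [ 0.561  -0.0836  0.1129]
h 0.04299695355986774 s 0.0825760028793112 Fn 7.823084722263021 0.15179446419584422
```

View pics/s6c.png

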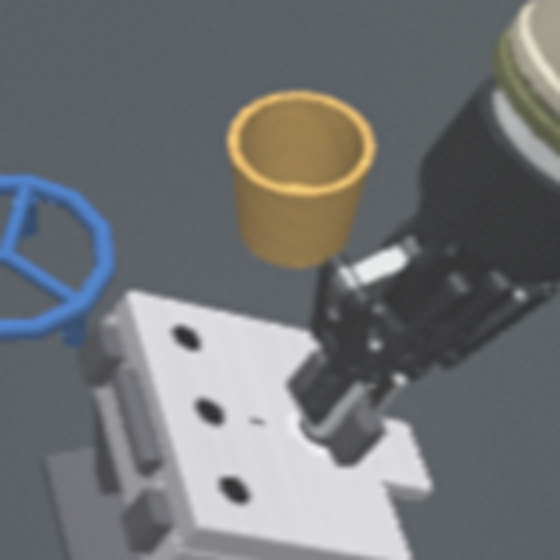

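The knob is at its stop (0.15 Nm) and about 12 mm in. I'll release and back away.

```bash
python3 -m pendant '[[[0,0,0],[0,0,0],150],[[0,0,0],[0,0,0],100],[[0,0,0],[0,0,0],100],[[0.4,0,0.7],[0,0,0],60],[[1.0,0,1.7],[0,0,0],60],[[2.5,0,4.3],[0,0,0],60],[[2.5,0,4.3],[0,0,0],60],[[2.5,0,4.3],[0,0,0],60],[[0,0,0],[0,0,0],60]]'; python3 - <<'E'
from goal import *
c=snap('side','s7');crop(c,290,230,430,370,4,'s7c')
C=cloud(c)
hh=(C-H)@n; ss=(C-H)@d; yy=(C-H)@l
m0=(abs(hh-.016)<.005)&(ss>.01)&(ss<.105)&(abs(yy)<.06)
print('face h',np.median(hh[m0]), 'low edge',np.median(hh[m0&(ss>.09)]))
m=(hh>.041)&(hh<.056)&(ss>.04)&(ss<.13)&(abs(yy)<.04)
w=np.stack([ss[m],yy[m]],1).astype(np.float32); vx,vy,_,_=cv2.fitLine(w,cv2.DIST_L2,0,.01,.01).ravel()
print(m.sum(),'wing top h',np.percentile(hh[m],[50,90]),cv2.minAreaRect(w),w.mean(0),'phi',-np.arctan2(vy,vx)); print(manip.get_obs()['ft_force'])
E
```

```text
clock: 10.0
position: [0.652, -0.0832, 0.2715]
ee_rot: [0.953, 0.163, -0.252, -0.032]
ft_force: [-0.2, -0.1, -0.1]
grip_width: 0.761
face h 0.015785268523413963 low edge 0.015529270865632785
218 wing top h [0.0471196  0.04935698] ((0.07984564453363419, -0.00015573948621749878), (0.020446592941880226, 0.04830598086118698), 15.468870162963867) [ 0.07832942 -0.00199262] phi 1.254205
[ 0.48450637 -0.20028361  0.04220332]
```

View pics/s7c.png

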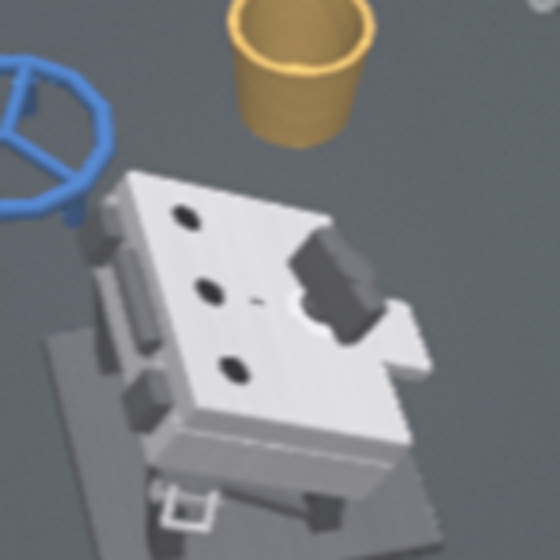

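The wing (crop 338,285) lies across the line at about 1.25 rad. It stays about 11 mm lower than when sprung out, the cover is flush and the arm is clear.

```bash
python3 -c "
from workcell import manip
print(manip.hand_in())"
```

```text
the job is handed in; nothing more can be done
None
```

The large grey mould's cover is shut and fastened, and I handed the job in at about 10 s of the 46 s allowed; no verdict is reported.

**What I did:** I swung the cover shut by pressing on its tab until it was backed rigidly, at 27 N. I gripped the wing, which stood at about -0.25 rad, and lined it up with the scribed line. I pushed it in about 13.7 mm until it bottomed, turned it clockwise to its stop, let go and backed the arm away.

**Last checks, from the side camera after letting go:**
- **Cover:** its face is within 0.5 mm of the shut plane.
- **Knob turn:** the wing is at about 1.25 rad, at its stop.
- **Knob depth:** the wing top sits about 11 mm lower than when sprung out, so it stayed down without the gripper.
- **Robot:** the wrist force reads about zero and the arm touches nothing.
- **Bystanders:** the crucible and trivet look unmoved in the last close-up. I did not look at the lead bar or sinker tray again, but the arm never went near them.

**Disagreements:** the first attempt to fit the cover plane after it was shut failed because the arm was in the picture; repeated with the arm masked out, it agreed to about 1 mm. Rectangle fits of the wing's angle scattered, at 6° to 24°. The line fits agreed at about 0.25 rad, so I used those.

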